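# Balance the parts-chest lid for fitting a stay

## Robot

A 6-joint arm with a two-finger parallel gripper is mounted at the origin on the work surface. World frame = base frame: x ahead of the robot, y to its left, z up, the work surface at z = 0. Lengths are in m, angles in rad, forces in N, time in s.
With the tool pointing down it reaches from about 0.275 to 1 m from the base axis. Payload 8.4 kg.
Tool frame: the origin (TCP) lies at the very end of the fingers, on their centre line; the grasp point (between the pads) lies 19 mm behind it; z points along the fingers, y is the line along which they close (so a half turn about z gives the same grasp; the last joint's range is limited). The gripper opens to 85 mm and grips with 20 to 120 N. Pads are 22 mm wide; open, the fingers measure 114 mm over their backs; the gripper's body (76 mm by 85 mm) begins 54 mm behind the grasp point. The pads swing forward as they close: fully open they stand 13 mm farther back than shut.
Start: joints at [-1.344, 0.353, 1.633, -0, 1.155, -0.002], TCP at [0.142, -0.609, 0.231] pointing down, gripper open.
Joint ranges: [-2.63, 2.63], [-0.92, 2.1], [0.06, 2.66], [-1.3, 4.44], [0, 2.69], [-3.02, 3.02]. Speed limits (rad/s): [2.22, 2.22, 2.79, 3.14, 3.14, 3.14].

## Interface

Orientations are given as a rotation vector (axis times angle).
In Python, from bench import read_state, imaging, robot gives the robot as it stands.
- The arm moves only by the shell command python3 -m inch 'ROWS' [OPENING] [FORCE]. ROWS is JSON, a list of rows, each a list of 2 entries, a list of its own where there are three numbers: the shift along the tool's x, y, z in mm, then the turn about the tool's z in units of 5 degrees (1.0 is 5 degrees). A call has 1 to 5 rows; each row shifts and turns the commanded pose from where the row before left it, along the tool's axes as they then stand; what a row does not reach is not made up. A row lasts 1/10 s, in which the tool goes at most 50 mm and 8.59 degrees, less where a joint would pass 70% of its speed; a pose out of reach is approached as far as the arm can. A call is refused whole if a number of a shift passes 50 or a number of a turn 1, either way. A call with a gripper value outside its range is refused whole. OPENING is the finger opening in mm, from 0 to 85.4, set as the call begins (- or left out, the last holds). The fingers move at their own pace and stop on an object; FORCE is the grip in N (left out, the last holds). Time passes only in rows, so rows that do not move let the fingers close. It gives the time, the measured TCP pose, the force, the opening and the grip force at its end, in the units of the state.
- read_state(): the state, without advancing time (a new reading comes with each control period).
- imaging.read_camera(name): name is "scene" or "top" or "wrist"; returns the picture (384x512x3 uint8, red, green, blue); there is no depth.
- imaging.camera_model(name): a dict with "intrinsics" (3x3 intrinsics, pixels), "R" (3x3) and "t" (3): a world point X has camera coordinates R X + t; the wrist camera has in their place "T_tool_cam" (4x4, takes a point from camera to tool coordinates, whose origin is the TCP and whose axes are the flange's). Camera axes: x right, y down, z forward; pixel columns grow to the right and rows downward; lengths in m; the calibration is good to about 2 mm. A picture is of the moment at which its call begins: read the wrist's pose just before it. camera_model takes no time and is no camera call.
- robot.job_done(): hands the job in; it is judged then, once.
The state is a dict: "clock": time; "joints": joint angles; "dq": joint speeds; "joint_torque": joint torques, N m; "tool_pos": TCP position; "tool_rot": TCP orientation; "force": force on the tool from outside, world axes, zero at the start; "moment": the same for the moment, N m; "width": finger opening in m; "finger_force": force on a finger pad.
Only numpy, scipy, OpenCV 4.12 (cv2) and the standard library are available. Lean on these libraries where they do the work, as an engineer would, in place of code of your own. Each camera call takes 0.05 s, during which the arm holds its last target. There are 200 camera calls.

## Task

The grey parts chest with the red lid needs a new lid stay: take the push block off its lid and set it down upright on the black rubber mat without dropping it, then, gripping the lid by its black ball knob, swing the lid gently up to its balance point, where its weight is right over the hinge and it would fall neither shut nor open, never letting it go over backwards. Finish still gripping the knob with the lid steady at its balance point, so that I can fit the stay; leave everything else on the bench where it is.

Things in the scene. Friction and masses are not known exactly. Their poses are not given: they have to be found in the camera images.
- chest: fixed grey steel chest with a red lid, 160 deep (x) x 240 wide (y) x 100 mm high to the rim; origin at the centre of its underside, x points from the front (knob side) to the hinge side. Open-topped below the lid. A narrow yellow strip (100 mm long) on each end, fixed to the chest, rises from the hinge at the balance angle: at balance the lid's lower rim edge lies along the strips
- hinge (a point): point at the middle of the lid's hinge, on the far (+x of the chest) rim, 80 mm behind the chest's centre and 100 mm up; the hinge axis runs along the chest's y
- lid (a joint): opening angle of the lid, rad: 0 shut, grows as the front edge swings up and back, stop at 2.1. The lid is a domed red steel cover 160 x 240 mm, 44 mm high, flat on top (top 144 mm above the bench when shut), 0.35 to 0.7 kg, swinging freely (hardly any friction). Balance point: 1.21 rad, for its centre of mass is then right above the hinge (the flat top leans 0.36 rad short of upright); below it the lid falls shut, above it it falls open
- knob (a point): centre of the black ball knob, 26 mm in diameter, on an 8 mm stem at the middle of the lid's front edge, 27 mm clear of the edge. From the hinge, with the lid shut, it is 200 mm to the front (-x of the chest) and 15 mm up, and it swings with the lid. It is free on both sides along the chest's y, and turns easily between two fingers that close along the chest's y
- pushblock: loose push block lying on the shut lid, 0.18 to 0.35 kg: pale wooden base 140 (x) x 70 (y) x 18 mm with an upright orange handle fin 90 (x) x 24 (y) x 45 mm on top along the middle (top of the fin 63 mm above the underside); origin at the centre of its underside
- mat: fixed black rubber mat lying on the bench, 180 (x) x 240 (y) x 6 mm; origin at the centre of its underside
- screwdriver: screwdriver lying on the bench, handle about 30 mm thick; bystander, loose, to be left alone; origin at the centre of its underside
- tape: roll of blue tape lying flat, 90 mm across, 24 mm high; bystander, loose, to be left alone; origin at the centre of its underside
- hammer: hammer lying on the bench; bystander, loose, to be left alone; origin at the centre of its underside
- spraycan: spray can, 56 mm across, 170 mm high; bystander, loose, to be left alone; origin at the centre of its underside
- glue: glue bottle, 56 mm across, 160 mm high; bystander, loose, to be left alone; origin at the centre of its underside
- jar: amber glass jar, 64 mm across, 85 mm high; bystander, loose, to be left alone; origin at the centre of its underside
- offcut: wooden offcut 120 x 50 x 30 mm; bystander, loose, to be left alone; origin at the centre of its underside
Things that resemble listed ones, but are neither listed nor needed, are in the scene too. What is meant by the pushblock is not purple, and is the smaller of those in its own colour.

How it is judged:
On the way, in this order (a step that is already met when the one before it is completed fails the run):
1. the push block stands released on the mat while the lid is still shut (x of pushblock in the frame of mat between -0.08 and 0.08 m and y of pushblock in the frame of mat between -0.11 and 0.11 m and angle between pushblock's own z axis and vertical below 0.1 rad and contact force between pushblock and mat above 0.5 N and contact force between pushblock and the fingers below 0.05 N and linear speed of pushblock below 0.03 m/s and value of joint lid below 0.1 rad), for 0.2 s.
2. the lid is being raised by its knob (value of joint lid above 0.5 rad and contact force between the fingers and lid above 1 N and distance between the grasp point and knob below 0.03 m), for 0.1 s.
At the end, for the whole second after the job is handed in: Through the last second the lid stands still within 0.08 rad of its balance point (1.21 rad), the fingers gripping its knob (over 1 N) and nothing else bearing on it; the push block rests released, upright, its centre within 80 mm (mat x) and 110 mm (mat y) of the mat's centre (x of pushblock in the frame of mat between -0.08 and 0.08 m and y of pushblock in the frame of mat between -0.11 and 0.11 m and angle between pushblock's own z axis and vertical below 0.1 rad and contact force between pushblock and mat above 0.5 N and contact force between pushblock and the fingers below 0.05 N and linear speed of pushblock below 0.03 m/s and value of joint lid between 1.13 and 1.29 rad and velocity of joint lid between -0.08 and 0.08 rad/s and contact force between the fingers and lid above 1 N and distance between the grasp point and knob below 0.03 m and contact force between lid and pushblock below 0.05 N and contact force between lid and screwdriver below 0.05 N and contact force between lid and tape below 0.05 N and contact force between lid and hammer below 0.05 N and contact force between lid and spraycan below 0.05 N and contact force between lid and glue below 0.05 N and contact force between lid and jar below 0.05 N and contact force between lid and offcut below 0.05 N); the arm keeps its last pose, push and grip.
It fails at once if the lid goes over backwards (past 1.5 rad) (value of joint lid above 1.5 rad).
It fails at once if the lid is slammed or flung (over 3 rad/s) (velocity of joint lid above 3 rad/s or velocity of joint lid below -3 rad/s).
It fails at once if the push block is dropped (falls free faster than 0.5 m/s) (contact force between pushblock and anything else below 0.01 N and linear speed of pushblock above 0.5 m/s).
It fails at once if a bystander is moved more than 30 mm (distance of any of screwdriver, tape, hammer, spraycan, glue, jar, offcut from where it was at the start of the episode above 0.03 m).
It also fails if it takes over 54 s, if anything falls off the work surface, if the arm or the gripper's body presses on something with over 40 N, if the wrist force passes 120 N, or if a joint passes its speed limit or range.

## Working session

There is one attempt and no reset: what is moved stays moved. The work goes in short steps, Python scripts to look and compute and a shell command to move; the robot and the scene stay as the last step left them, time stands still between calls to the robot, and variables do not carry over. Pictures are saved under pics/ and viewed, at most 10 in all, crops included, and the job is handed in when it is done.

```bash
ls; mkdir -p pics
python3 - <<'E'
from bench import read_state, imaging, robot
import cv2, numpy as np
s=read_state();print(s)
for n in("scene","top"):
    im=imaging.read_camera(n);cv2.imwrite(f"pics/{n}0.png",im[...,::-1])
    m=imaging.camera_model(n);print(n,m)
print(imaging.camera_model("wrist"))
E
```

```text
pics
{'clock': 0.0, 'joints': array([-1.34440380e+00,  3.53682290e-01,  1.63414589e+00, -3.64865634e-05,
        1.15520243e+00, -2.40583594e-03]), 'dq': array([-0.00063992,  0.00033553,  0.0004709 ,  0.00015372, -0.00143525,
       -0.00190618]), 'joint_torque': array([ 2.92305034e-03, -6.05246258e+01, -3.42063296e+01,  9.55900873e-05,
        9.47721797e-03, -1.61426482e-05]), 'tool_pos': array([ 0.14163077, -0.60824187,  0.23053533]), 'tool_rot': array([-3.11963921e+00, -3.58472551e-01,  3.04387186e-04]), 'force': array([ 0.89989525,  0.76222637, -0.09810472]), 'moment': array([-0.01522762,  0.00284243,  0.03131475]), 'finger_force': 0.0, 'width': 0.08541775678587715}
scene {'intrinsics': array([[441.53214283,   0.        , 247.10940102],
       [  0.        , 441.53214283, 189.67696159],
       [  0.        ,   0.        ,   1.        ]]), 'R': array([[ 0.34507746,  0.93856939, -0.00300883],
       [ 0.66273229, -0.24592981, -0.70732202],
       [-0.66461075,  0.24208684, -0.70688508]]), 't': array([-0.18533749, -0.26512188,  1.85055471])}
top {'intrinsics': array([[421.64544199,
[... 160 characters left out ...]
-0.99993486, -0.00439153],
       [-0.99322595,  0.01097298, -0.11567976],
       [ 0.11572041,  0.00314302, -0.99327685]]), 't': array([0.01995664, 0.5420434 , 1.47826033])}
{'intrinsics': array([[326.37073958,   0.        , 261.45397019],
       [  0.        , 326.37073958, 191.53523869],
       [  0.        ,   0.        ,   1.        ]]), 'T_tool_cam': array([[ 6.43486139e-04, -9.65473909e-01, -2.60498975e-01,
         6.52611413e-02],
       [ 9.99999482e-01,  8.26761149e-04, -5.93977436e-04,
         4.83759876e-04],
       [ 7.88840149e-04, -2.60498458e-01,  9.65473941e-01,
        -1.41812287e-01],
       [ 0.00000000e+00,  0.00000000e+00,  0.00000000e+00,
         1.00000000e+00]])}
```

View pics/scene0.png

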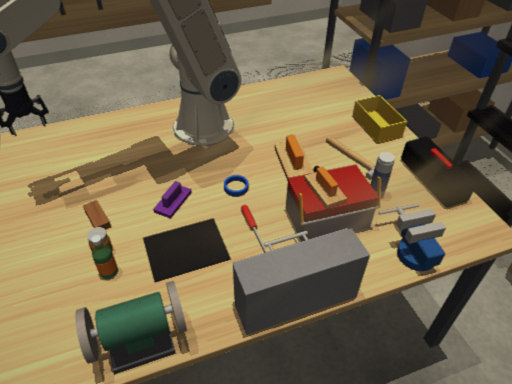

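View pics/top0.png

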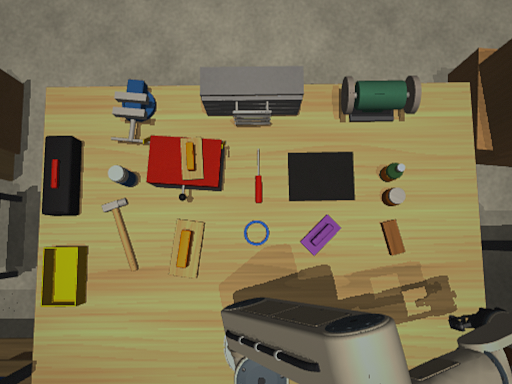

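The scene picture shows the chest with its red lid at (333,195) and a block on it. In the top picture:
- **Push block candidates:** one with an orange fin on the lid at (191,157), a bigger one with an orange fin on the bench at (185,247), and a purple one at (320,235).
- **Choice:** the smaller non-purple one, on the lid at (191,157).
- **Other things:** the mat is at (321,176) and the black knob is at (183,197).

I'll check the choice in one close crop.

```bash
cat > h.py <<'E'
from bench import read_state, imaging, robot
import cv2, numpy as np
from scipy.spatial.transform import Rotation as Ro
def ray(n,u,v,z,st=None):
    m=imaging.camera_model(n);K=m["intrinsics"];d=np.linalg.solve(K,[u,v,1.])
    if n=="wrist":
        T=np.eye(4);T[:3,:3]=Ro.from_rotvec(st["tool_rot"]).as_matrix();T[:3,3]=st["tool_pos"]
        T=T@m["T_tool_cam"];c=T[:3,3];d=T[:3,:3]@d
    else: c=-m["R"].T@m["t"];d=m["R"].T@d
    return c+d*(z-c[2])/d[2]
def proj(n,X,st=None):
    m=imaging.camera_model(n);K=m["intrinsics"];X=np.atleast_2d(X)
    if n=="wrist":
        T=np.eye(4);T[:3,:3]=Ro.from_rotvec(st["tool_rot"]).as_matrix();T[:3,3]=st["tool_pos"]
        T=np.linalg.inv(T@m["T_tool_cam"]);p=X@T[:3,:3].T+T[:3,3]
    else: p=X@m["R"].T+m["t"]
    p=p@K.T;return p[:,:2]/p[:,2:]
E
python3 - <<'E'
from h import *
im=cv2.imread("pics/top0.png")
a=cv2.resize(im[125:285,100:260],None,fx=3.7,fy=3.7,interpolation=cv2.INTER_CUBIC)
cv2.imwrite("pics/crop1.png",a)
hsv=cv2.cvtColor(im,cv2.COLOR_BGR2HSV)
red=((hsv[...,0]<6)|(hsv[...,0]>174))&(hsv[...,1]>180)&(hsv[...,2]>60)
red[:,:135]=0;red[:,235:]=0
blk=(hsv[...,2]<45);b=np.zeros_like(blk);b[145:210,280:362]=blk[145:210,280:362]
for n,m in(("lid",red),("mat",b)):
    p=np.argwhere(m)[:,::-1].astype(np.float32);r=cv2.minAreaRect(p);print(n,r,cv2.boxPoints(r).tolist())
    for q in cv2.boxPoints(r): print(ray("top",*q,.144 if n=="lid" else .006).round(3))
print("block",ray("top",191,157,.2),"knob",ray("top",183,197,.115))
E
```

```text
lid ((183.8097381591797, 160.85398864746094), (71.84053039550781, 47.22848892211914), 3.814074993133545) [[146.39822387695312, 182.02655029296875], [149.53982543945312, 134.90267944335938], [221.22125244140625, 139.68142700195312], [218.07965087890625, 186.8052978515625]]
[0.56  0.372 0.144]
[0.72  0.364 0.144]
[0.7   0.123 0.144]
[0.541 0.133 0.144]
mat ((320.5099792480469, 175.9998016357422), (47.2905387878418, 64.64706420898438), 88.85424041748047) [[287.7200927734375, 153.00559997558594], [352.354248046875, 151.71290588378906], [353.29986572265625, 198.99400329589844], [288.66571044921875, 200.2866973876953]]
[ 0.681 -0.11   0.006]
[ 0.683 -0.348  0.006]
[ 0.508 -0.345  0.006]
[ 0.506 -0.11   0.006]
block [0.63138647 0.21535161 0.2       ] knob [0.51127204 0.25460396 0.115     ]
```

View pics/crop1.png

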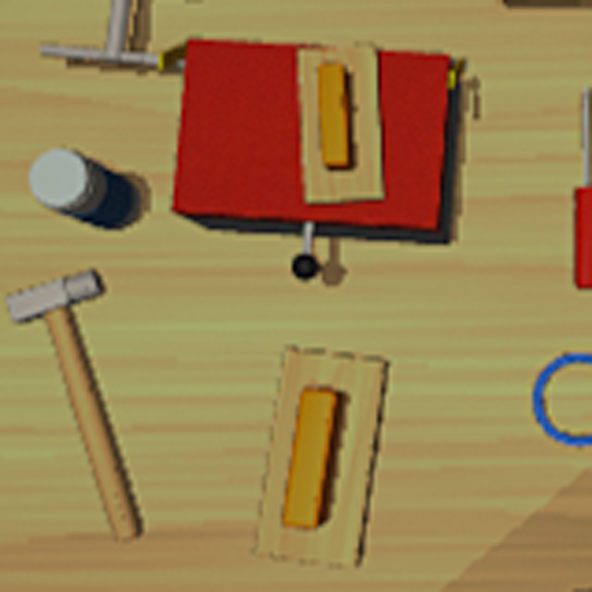

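The crop confirms it: the small block on the red lid is the push block, with its fin top at about image (191,156). The bench block at (185,247) is clearly larger, and the knob is at (182.5,197).

Run:
```python
from h import *
def P(l,z): return np.array([ray("top",100+u/3.7,125+v/3.7,z) for u,v in l])[:,:2]
for l,z in(([(299,48),(377,46),(383,198),(307,203)],.162),([(320,64),(346,66),(350,166),(326,170)],.207)):
    p=P(l,z);print(p.mean(0).round(4)); f=(p[0]+p[1])/2-(p[2]+p[3])/2;print("yaw",np.arctan2(f[1],f[0]),np.hypot(*f))
print(P([(305,266)],.115))
s=read_state();R=Ro.from_rotvec(s["tool_rot"]).as_matrix()
print("goal over block, tool axes mm:",R.T@(np.array([.63,.215,.30])-s["tool_pos"])*1000, "x axis",R[:,0])
```

```text
[0.6344 0.2169]
yaw 0.05134178951183175 0.13931704319681076
[0.6319 0.2153]
yaw 0.05464498808247482 0.09052865360802577
[[0.51166002 0.25652548]]
goal over block, tool axes mm: [ 662.35260434 -691.16223033  -68.52738954] x axis [ 9.73938384e-01  2.26812748e-01 -3.08799193e-05]
```

```bash
python3 -m inch '[[[25,-25,-15],0],[[33,-34,-15],0],[[33,-34,-15],0],[[33,-34,-15],0],[[33,-34,-9],0]]' 85 40
python3 -m inch '[[[33,-35,0],0],[[33,-35,0],0],[[33,-35,0],0],[[33,-35,0],0],[[33,-35,0],0]]'
python3 -m inch '[[[33,-35,0],0],[[33,-35,0],0],[[33,-35,0],0],[[33,-35,0],0],[[33,-35,0],0]]'
python3 -m inch '[[[33,-35,0],0],[[33,-35,0],0],[[33,-35,0],0],[[33,-35,0],1],[[33,-35,0],1]]'
```

```text
clock: 0.6
tool_pos: [0.2588, -0.4148, 0.3011]
tool_rot: [3.12, 0.358, 0.001]
force: [0.2, -0.8, -0.0]
width: 0.0853
finger_force: 0.0
clock: 1.1
tool_pos: [0.3795, -0.2066, 0.3003]
tool_rot: [3.121, 0.358, 0.0]
force: [-0.2, 0.4, -0.1]
width: 0.0852
finger_force: 0.0
clock: 1.6
tool_pos: [0.5006, 0.0015, 0.3002]
tool_rot: [3.121, 0.359, -0.0]
force: [0.9, -1.1, 0.4]
width: 0.0846
finger_force: 0.0
clock: 2.1
tool_pos: [0.625, 0.2071, 0.2999]
tool_rot: [3.14, 0.081, -0.001]
force: [-0.0, -0.1, 1.2]
width: 0.085
finger_force: 0.0
```

```bash
python3 -m inch '[[[0,0,0],0],[[0,0,0],0]]'
python3 - <<'E'
from h import *
s=read_state();im=imaging.read_camera("wrist");cv2.imwrite("pics/w1.png",im[...,::-1]);np.save("s1.npy",s,allow_pickle=True)
R=Ro.from_rotvec(s["tool_rot"]).as_matrix();print(s["tool_pos"],R[:,0])
print("left to block:",R.T@(np.array([.632,.216,.30])-s["tool_pos"])*1000)
E
```

```text
clock: 2.3
tool_pos: [0.6245, 0.2058, 0.299]
tool_rot: [3.14, 0.088, -0.003]
force: [-1.1, -0.5, -0.4]
width: 0.0848
finger_force: 0.0
[0.62447786 0.20579482 0.29903769] [ 0.99841181  0.05630392 -0.00192871]
left to block: [ 8.08292918 -9.76476664 -0.98479948]
```

View pics/w1.png

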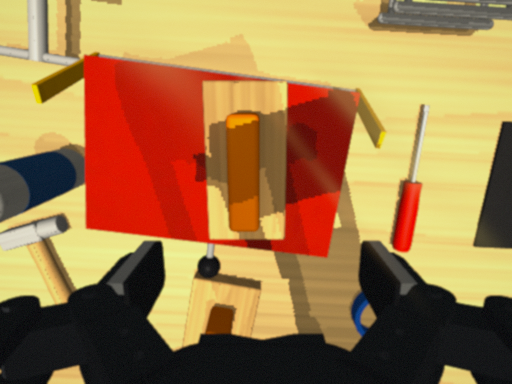

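The wrist picture shows the fin at about (244,172), its top from (243,114) to (243,230), and the base corners at (203,81), (287,81), (286,240) and (209,240). The knob is at (208,266) and the lid corners at (85,56), (357,90), (328,256) and (86,229).

Run:
```python
from h import *
s=np.load("s1.npy",allow_pickle=True).item()
W=lambda u,v,z:ray("wrist",u,v,z,s)[:2].round(4)
b=[W(*q,.162) for q in((203,81),(287,81),(286,240),(209,240))];print("base",np.mean(b,0),b)
l=[W(*q,.144) for q in((85,56),(357,90),(328,256),(86,229))];print("lid",np.mean(l,0),l)
print("fin",W(243,114,.207),W(243,230,.207));print("knob",W(208,266,.115))
```

```text
base [0.6368   0.219125] [array([0.7043, 0.2573]), array([0.7082, 0.1893]), array([0.5694, 0.1795]), array([0.5653, 0.2504])]
lid [0.63345 0.2486 ] [array([0.7196, 0.3604]), array([0.7054, 0.1268]), array([0.5468, 0.1345]), array([0.562 , 0.3727])]
fin [0.6817 0.2215] [0.5952 0.2178]
knob [0.5132 0.258 ]
```

```bash
python3 -m inch '[[[11,-11,10],0],[[0,0,40],0],[[0,0,40],0],[[0,0,25],0],[[0,0,14],0]]'; python3 -m inch '[[[0,0,0],0],[[0,0,0],0],[[0,0,0],0],[[0,0,0],0],[[0,0,0],0]]' 0 50;  python3 -m inch '[[[0,0,0],0],[[0,0,0],0],[[0,0,0],0],[[0,0,0],0],[[0,0,-6],0]]'
```

```text
clock: 2.85
tool_pos: [0.6338, 0.2155, 0.1684]
tool_rot: [3.139, 0.084, -0.005]
force: [0.2, 0.6, 0.3]
width: 0.085
finger_force: 0.0
clock: 3.35
tool_pos: [0.636, 0.2171, 0.1731]
tool_rot: [-3.139, -0.085, -0.004]
force: [-1.0, -0.2, 6.2]
width: 0.0235
finger_force: 50.0
clock: 3.85
tool_pos: [0.6348, 0.2165, 0.1774]
tool_rot: [3.14, 0.085, -0.001]
force: [-0.3, 0.1, -2.5]
width: 0.0237
finger_force: 49.1
```

```bash
python3 -m inch '[[[0,0,-10],0],[[0,0,-20],0],[[0,0,-25],0],[[0,0,-20],0],[[0,0,-5],0]]'; python3 -m inch '[[[-3,15,0],0],[[-5,30,0],0],[[-6,40,0],0],[[-6,40,0],0],[[-6,40,0],0]]';python3 -m inch '[[[-6,40,0],0],[[-6,40,0],0],[[-6,40,0],0],[[-6,40,0],0],[[-6,40,0],0]]'; python3 -m inch '[[[-6,40,0],0],[[-3,25,0],0],[[-1,12,0],0],[[0,0,0],0],[[0,0,0],0]]'
python3 - <<'E'
from h import *
s=read_state();np.save("s2.npy",s,allow_pickle=True);print(s["tool_pos"],s["force"],s["width"])
im=imaging.read_camera("wrist");cv2.imwrite("pics/w2.png",im[...,::-1])
E
```

```text
clock: 4.35
tool_pos: [0.6362, 0.2169, 0.2605]
tool_rot: [-3.139, -0.085, -0.006]
force: [-0.4, -0.8, -1.8]
width: 0.0234
finger_force: 49.2
clock: 4.85
tool_pos: [0.6166, 0.0482, 0.2558]
tool_rot: [3.14, 0.086, -0.004]
force: [0.6, -0.0, -2.3]
width: 0.0233
finger_force: 49.4
clock: 5.35
tool_pos: [0.5973, -0.153, 0.256]
tool_rot: [-3.14, -0.085, 0.003]
force: [0.9, 0.5, -1.3]
width: 0.0234
finger_force: 49.4
clock: 5.85
tool_pos: [0.5927, -0.2276, 0.2566]
tool_rot: [-3.139, -0.085, 0.002]
force: [-0.3, -0.4, -2.7]
width: 0.0233
finger_force: 49.5
[ 0.59266576 -0.22764417  0.25657992] [-0.34540922 -0.36613862 -2.69746227] 0.023255349302952647
```

View pics/w2.png

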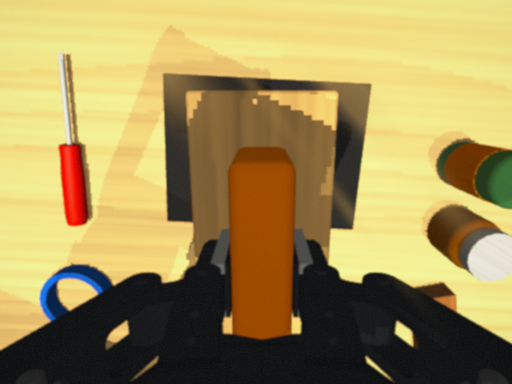

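The wrist picture shows the block held square and level, with its fin at (262,240), over the mat (corners (165,74) to (355,228)). I'll lower it in small steps.

```bash
python3 -m inch '[[[0,0,30],0],[[0,0,45],0],[[0,0,45],0],[[0,0,45],0],[[0,0,25],0]]'; python3 -m inch '[[[0,0,15],0],[[0,0,7],0],[[0,0,3],0],[[0,0,2],0],[[0,0,0],0]]'; python3 -m inch '[[[0,0,2],0],[[0,0,0],0]]'
```

```text
clock: 6.4
tool_pos: [0.5914, -0.2259, 0.0637]
tool_rot: [-3.138, -0.088, 0.006]
force: [-0.5, 0.4, -2.6]
width: 0.0233
finger_force: 49.4
clock: 6.9
tool_pos: [0.594, -0.2286, 0.0414]
tool_rot: [3.14, 0.085, 0.003]
force: [0.1, 0.1, -2.3]
width: 0.0235
finger_force: 49.4
clock: 7.1
tool_pos: [0.5934, -0.2285, 0.0388]
tool_rot: [3.14, 0.085, 0.001]
force: [0.5, 0.1, -2.8]
width: 0.0234
finger_force: 49.4
```

```bash
python3 -m inch '[[[0,0,2],0],[[0,0,0],0]]'; python3 -m inch '[[[0,0,2],0],[[0,0,0],0]]'; python3 -m inch '[[[0,0,1],0],[[0,0,0],0]]'
```

```text
clock: 7.3
tool_pos: [0.593, -0.2283, 0.0362]
tool_rot: [-3.14, -0.085, 0.0]
force: [0.2, 0.7, -2.7]
width: 0.0235
finger_force: 49.4
clock: 7.5
tool_pos: [0.5933, -0.2285, 0.0351]
tool_rot: [3.14, 0.085, 0.001]
force: [-3.1, 0.9, 6.3]
width: 0.0234
finger_force: 50.8
clock: 7.7
tool_pos: [0.5933, -0.2284, 0.0351]
tool_rot: [3.14, 0.085, 0.001]
force: [-6.1, 1.3, 16.6]
width: 0.0236
finger_force: 52.1
```

```bash
python3 -m inch '[[[0,0,-2],0],[[0,0,0],0]]';python3 -m inch '[[[0,0,0],0],[[0,0,0],0],[[0,0,0],0],[[0,0,0],0],[[0,0,0],0]]' 60 ; python3 -m inch '[[[0,0,-15],0],[[0,0,-35],0],[[0,0,-45],0],[[0,0,-45],0],[[0,0,-45],0]]' 60; python3 -m inch '[[[0,0,-35],0],[[0,0,0],0],[[0,0,0],0]]'
python3 - <<'E'
from h import *
s=read_state();R=Ro.from_rotvec(s["tool_rot"]).as_matrix();print(s["tool_pos"],R[:,0],s["width"])
im=imaging.read_camera("top");a=cv2.resize(im[125:285,100:372],None,fx=2.8,fy=2.8,interpolation=cv2.INTER_CUBIC)
cv2.imwrite("pics/top2.png",a[...,::-1])
E
```

```text
clock: 7.9
tool_pos: [0.5934, -0.2284, 0.0355]
tool_rot: [3.14, 0.085, 0.001]
force: [0.1, -0.1, -3.0]
width: 0.0234
finger_force: 49.5
clock: 8.4
tool_pos: [0.5932, -0.2283, 0.0352]
tool_rot: [-3.14, -0.085, 0.0]
force: [0.4, -0.0, 0.5]
width: 0.0601
finger_force: 0.0
clock: 8.9
tool_pos: [0.5929, -0.2282, 0.2233]
tool_rot: [3.14, 0.085, 0.001]
force: [1.0, 0.3, 0.3]
width: 0.06
finger_force: 0.0
clock: 9.2
tool_pos: [0.5934, -0.2284, 0.2571]
tool_rot: [3.139, 0.085, 0.004]
force: [-0.5, 0.6, -0.5]
width: 0.06
finger_force: 0.0
[ 0.59344902 -0.22841113  0.25707821] [0.99852503 0.05423867 0.00243471] 0.06003773880399023
```

View pics/top2.png

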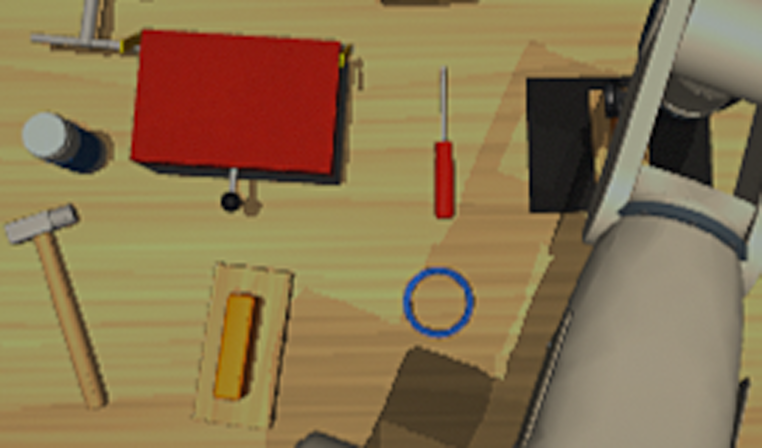

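The top crop shows the lid empty and shut, the knob at crop (231,201), and the block on the mat under the arm. Next is the knob.

```bash
python3 -m inch '[[[-5,-40,0],0],[[-5,-48,0],0],[[-6,-48,0],0],[[-6,-48,0],0],[[-6,-48,0],0]]'; python3 -m inch '[[[-6,-48,0],0],[[-6,-48,0],0],[[-6,-48,0],0],[[-6,-48,0],0],[[-3,-45,0],0]]'; python3 -m inch '[[[-1,-19,0],0.3],[[0,0,0],1],[[0,0,0],0],[[0,0,0],0]]'
python3 - <<'E'
from h import *
s=read_state();R=Ro.from_rotvec(s["tool_rot"]).as_matrix();print(s["tool_pos"],R[:,0],s["width"]);np.save("s3.npy",s,allow_pickle=True)
im=imaging.read_camera("wrist");cv2.imwrite("pics/w3.png",im[...,::-1])
E
```

```text
clock: 9.75
tool_pos: [0.5509, 0.0035, 0.2536]
tool_rot: [-3.14, -0.085, 0.005]
force: [0.2, 0.4, -0.8]
width: 0.06
finger_force: 0.0
clock: 10.25
tool_pos: [0.5109, 0.2386, 0.2537]
tool_rot: [3.139, 0.086, -0.004]
force: [0.4, -0.1, -0.1]
width: 0.0598
finger_force: 0.0
clock: 10.65
tool_pos: [0.5101, 0.2554, 0.2541]
tool_rot: [3.139, -0.089, -0.003]
force: [-0.6, -0.5, 0.1]
width: 0.06
finger_force: 0.0
[0.51013985 0.25541951 0.25413333] [ 0.99837771 -0.05690584 -0.00191523] 0.060004469733375844
```

View pics/w3.png

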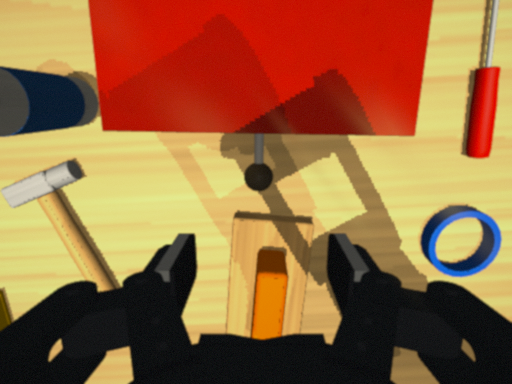

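The knob is at (259,177), and the lid's front edge runs from (103,131) to (415,135), so the tool is well aligned.

Run:
```python
from h import *
s=np.load("s3.npy",allow_pickle=True).item();R=Ro.from_rotvec(s["tool_rot"]).as_matrix()
k=ray("wrist",259,177,.115,s);print(k,R.T@(k-s["tool_pos"])*1000)
a=ray("wrist",103,131,.144,s);b=ray("wrist",415,135,.144,s);print(a,b,"yaw",np.arctan2(*(b-a)[[0,1]])-np.pi, (a+b)/2)
```

```text
[0.51277388 0.25681788 0.115     ] [  2.81665981  -1.71586643 139.12619876]
[0.56174979 0.37268513 0.144     ] [0.54534717 0.13536425 0.144     ] yaw -6.214179244618587 [0.55354848 0.25402469 0.144     ]
```

```bash
python3 -m inch '[[[3,-2,18],0.14],[[0,0,45],0],[[0,0,45],0],[[0,0,35],0],[[0,0,15],0]]' 60 40; python3 -m inch '[[[0,0,0],0],[[0,0,0],0]]'
python3 - <<'E'
import numpy as np
t=np.linspace(0,1.21,23);a=t+np.arctan2(15,200);r=np.hypot(200,15)
d=np.diff(np.c_[-r*np.cos(a),-r*np.sin(a)],axis=0);print(d.round(1).tolist())
from h import *
s=read_state();R=Ro.from_rotvec(s["tool_rot"]).as_matrix();print(s["tool_pos"],R[:,0],R.T@(np.array([.5128,.2568,.096])-s["tool_pos"])*1000)
E
```

```text
clock: 11.2
tool_pos: [0.512, 0.256, 0.0939]
tool_rot: [3.137, -0.112, -0.007]
force: [0.5, -0.2, 0.3]
width: 0.0598
finger_force: 0.0
clock: 11.4
tool_pos: [0.5148, 0.2579, 0.0985]
tool_rot: [-3.139, 0.112, -0.002]
force: [0.5, 0.3, -0.5]
width: 0.0598
finger_force: 0.0
[[1.1, -11.0], [1.7, -10.9], [2.3, -10.8], [2.9, -10.6], [3.5, -10.5], [4.1, -10.3], [4.6, -10.0], [5.2, -9.7], [5.7, -9.4], [6.2, -9.1], [6.7, -8.8], [7.2, -8.4], [7.6, -8.0], [8.0, -7.5], [8.4, -7.1], [8.8, -6.6], [9.2, -6.1], [9.5, -5.6], [9.8, -5.1], [10.1, -4.5], [10.3, -4.0], [10.5, -3.4]]
[0.51480338 0.25786975 0.09846593] [ 0.99744974 -0.07136387  0.00110364] [-1.92465051  1.21168883  2.4629736 ]
```

```bash
python3 -m inch '[[[-2,1,2],0],[[0,0,0],0],[[0,0,0],0],[[0,0,0],0],[[0,0,0],0]]' 0 40; python3 -m inch '[[[0,0,0],0],[[0,0,0],0],[[0,0,0],0],[[0,0,0],0]]'
```

```text
clock: 11.9
tool_pos: [0.5125, 0.2581, 0.0968]
tool_rot: [-3.137, 0.112, -0.003]
force: [-3.0, 3.6, 5.9]
width: 0.0238
finger_force: 39.0
clock: 12.3
tool_pos: [0.5125, 0.2581, 0.0969]
tool_rot: [-3.137, 0.112, -0.003]
force: [-2.2, 3.6, 6.8]
width: 0.0238
finger_force: 39.0
```

```bash
python3 -m inch '[[[1,0,-11],0],[[2,0,-11],0],[[2,0,-11],0],[[3,0,-10],0],[[3,0,-10],0]]'; python3 -m inch '[[[0,0,0],0]]'
python3 - <<'E'
from h import *
im=imaging.read_camera("scene");cv2.imwrite("pics/sc1.png",cv2.resize(im[130:280,200:420],None,fx=3,fy=3,interpolation=cv2.INTER_CUBIC)[...,::-1])
E
```

```text
clock: 12.8
tool_pos: [0.5237, 0.2573, 0.1496]
tool_rot: [-3.137, 0.112, -0.004]
force: [4.4, 4.2, -3.9]
width: 0.0234
finger_force: 39.3
clock: 12.9
tool_pos: [0.5239, 0.2572, 0.1501]
tool_rot: [-3.137, 0.112, -0.004]
force: [0.6, 5.8, -2.7]
width: 0.0239
finger_force: 39.5
```

View pics/sc1.png

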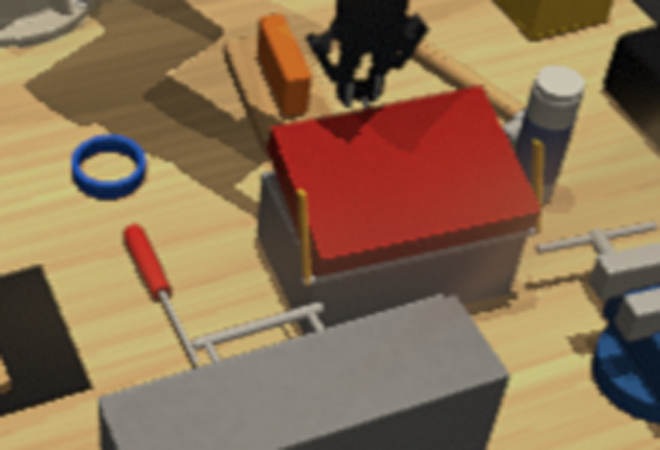

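The crop shows the lid raised by about 0.27 rad, with the fingers on the knob at crop (362,95). I'll continue along the arc.

```bash
python3 -m inch '[[[4,0,-10],0],[[5,0,-10],0],[[5,0,-10],0],[[6,0,-9],0],[[6,0,-9],0]]'; python3 -m inch '[[[7,0,-9],0],[[7,0,-8],0],[[8,0,-8],0],[[8,0,-8],0],[[8,0,-7],0]]'; python3 -m inch '[[[9,0,-7],0],[[9,0,-6],0],[[0,0,0],0]]'
python3 - <<'E'
from h import *
s=read_state();c,n=np.cos(-.069),np.sin(-.069)
g=s["tool_pos"]+[0,0,.019];d=g-[.7122,.2433,.1];x=c*d[0]+n*d[1];print(x,d[2],np.hypot(x,d[2]),"theta",np.arctan2(d[2],-x)-.075)
E
```

```text
clock: 13.45
tool_pos: [0.5487, 0.2554, 0.1966]
tool_rot: [-3.138, 0.112, -0.0]
force: [1.5, 5.8, -2.9]
width: 0.0238
finger_force: 39.4
clock: 13.95
tool_pos: [0.5868, 0.2525, 0.2365]
tool_rot: [-3.138, 0.112, -0.0]
force: [2.5, 6.9, -4.0]
width: 0.024
finger_force: 39.4
clock: 14.25
tool_pos: [0.6057, 0.2512, 0.2499]
tool_rot: [-3.138, 0.112, -0.003]
force: [0.6, 5.9, -2.1]
width: 0.0235
finger_force: 40.6
-0.10678143085116928 0.1689110642111675 0.19983298423326465 theta 0.9320537574004015
```

```bash
python3 -m inch '[[[9,0,-6],0],[[10,0,-5],0],[[10,0,-5],0],[[10,0,-4],0],[[6,0,-2],0]]'; python3 -m inch '[[[4,0,-1],0],[[0,0,0],0],[[0,0,0],0],[[0,0,0],0]]'
python3 - <<'E'
from h import *
s=read_state();c,n=np.cos(-.069),np.sin(-.069)
g=s["tool_pos"]+[0,0,.019];d=g-[.7122,.2433,.1];x=c*d[0]+n*d[1];print(x,d[2],np.hypot(x,d[2]),"theta",np.arctan2(d[2],-x)-.075)
im=imaging.read_camera("scene");cv2.imwrite("pics/sc_raw.png",im[...,::-1]);cv2.imwrite("pics/sc2.png",cv2.resize(im[130:250,255:415],None,fx=5,fy=5,interpolation=cv2.INTER_CUBIC)[...,::-1])
# predicted pixels of lid rim free corner (160 mm from the hinge) on each end, for several angles
for t in(1.13,1.17,1.21,1.25):
    for y in(-.12,.12):
        for r in (.16,):
            X=np.array([-r*np.cos(t),y,r*np.sin(t)]);W=[.7122+c*X[0]-n*X[1],.2433+n*X[0]+c*X[1],.1+X[2]]
            print(t,y,((proj("scene",W)[0]-[255,130])*5).round(1))
for y in(-.12,.12): print("hinge",y,((proj("scene",[.7122-n*y,.2433+c*y,.1])[0]-[255,130])*5).round(1))
E
```

```text
clock: 14.75
tool_pos: [0.6498, 0.2479, 0.2713]
tool_rot: [-3.138, 0.112, 0.0]
force: [0.2, 5.4, -0.8]
width: 0.0232
finger_force: 40.9
clock: 15.15
tool_pos: [0.653, 0.2477, 0.2725]
tool_rot: [-3.138, 0.112, 0.0]
force: [-1.6, 4.7, 1.1]
width: 0.0237
finger_force: 41.1
-0.059329567936541795 0.1914529245457217 0.2004350766424044 theta 1.1952899617803352
1.13 -0.12 [224.5 215.3]
1.13 0.12 [596.8 138.9]
1.17 -0.12 [228.5 218.6]
1.17 0.12 [602.3 141.7]
1.21 -0.12 [232.5 222.3]
1.21 0.12 [607.8 145. ]
1.25 -0.12 [236.7 226.5]
1.25 0.12 [613.4 148.6]
hinge -0.12 [245.6 463.3]
hinge 0.12 [602.2 381.6]
```

View pics/sc2.png

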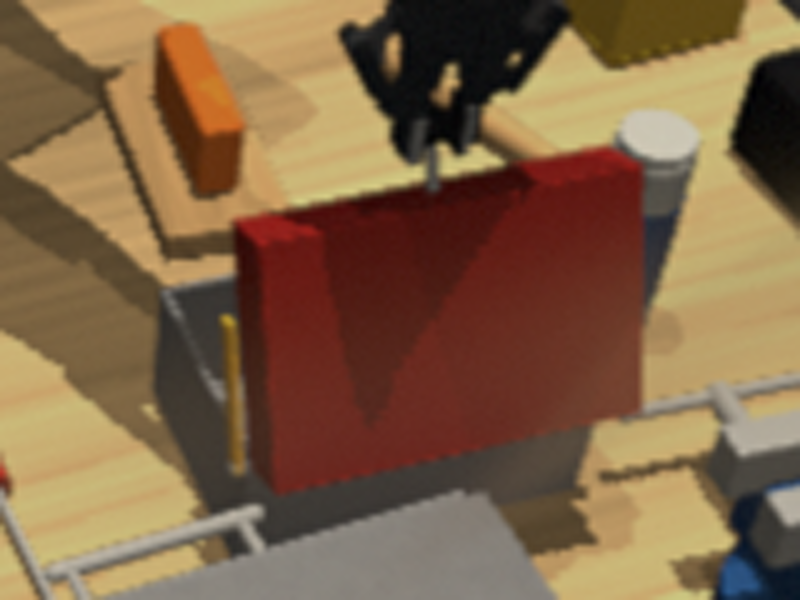

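The crop shows the lid nearly upright, with its free rim corner at about crop (236,218) and its edge almost parallel to the yellow strip from (228,315) to (238,472). As a check, I'll fit the angle to the flat top's corners at (264,248), (642,166), (640,413) and (277,492), plus (236,218).

Run:
```python
from h import *
from scipy.optimize import least_squares
c,n=np.cos(-.069),np.sin(-.069)
pts=np.array([[-.16,-.12,.044],[-.16,.12,.044],[0,.12,.044],[0,-.12,.044],[-.16,-.12,0]])
obs=np.array([[264,248],[642,166],[640,413],[277,492],[236,218]])/5+[255,130]
def f(p):
    t=p[0];x=pts[:,0]*np.cos(t)+pts[:,2]*np.sin(t);z=-pts[:,0]*np.sin(t)+pts[:,2]*np.cos(t);y=pts[:,1]
    W=np.c_[.7122+c*x-n*y+p[1],.2433+n*x+c*y+p[2],.1+z]
    return np.r_[(proj("scene",W)-obs).ravel(),p[1]/.003,p[2]/.003]
r=least_squares(f,[1.2,0,0]);print(r.x,r.fun.round(1))
s=read_state();print(s["clock"],s["force"],s["finger_force"])
```

```text
[ 1.19355077e+00 -2.00295736e-04  1.27748813e-03] [-0.5 -0.3  0.9  0.   0.2 -0.6 -0.3  0.6 -0.7  0.4 -0.1  0.4]
15.2 [-1.34981465  5.28417823  2.49039736] 41.078805327415466
```

The image fit and the kinematics both give about 1.195 rad. I'll nudge it 3 mm, let it settle and take one last look.

```bash
python3 -m inch '[[[3,0,-1],0],[[0,0,0],0],[[0,0,0],0],[[0,0,0],0],[[0,0,0],0]]'; python3 -m inch '[[[0,0,0],0],[[0,0,0],0],[[0,0,0],0],[[0,0,0],0],[[0,0,0],0]]'
python3 - <<'E'
from h import *
s=read_state();c,n=np.cos(-.069),np.sin(-.069)
g=s["tool_pos"]+[0,0,.019];d=g-[.7122,.2433,.1];x=c*d[0]+n*d[1];print("theta",np.arctan2(d[2],-x)-.075)
im=imaging.read_camera("scene");cv2.imwrite("pics/sc3.png",cv2.resize(im[130:290,80:420],None,fx=2.35,fy=2.35,interpolation=cv2.INTER_CUBIC)[...,::-1])
E
```

```text
clock: 15.7
tool_pos: [0.656, 0.2475, 0.2733]
tool_rot: [-3.138, 0.112, 0.0]
force: [-1.5, 4.9, 0.1]
width: 0.0234
finger_force: 41.0
clock: 16.2
tool_pos: [0.656, 0.2475, 0.2733]
tool_rot: [-3.138, 0.112, 0.001]
force: [-0.6, 4.9, -0.3]
width: 0.0238
finger_force: 41.0
theta 1.2105313603670804
```

View pics/sc3.png

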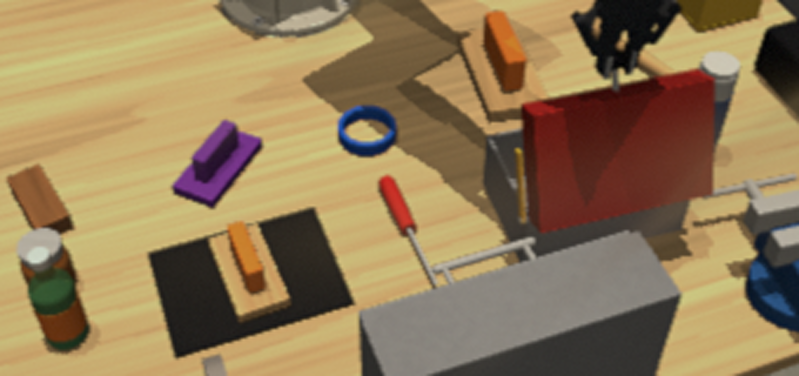

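The block stands upright in the middle of the mat at crop (248,270). The lid is at its balance point with the knob gripped at (617,78), and the bystanders are where they were.

```bash
python3 -c "
from bench import robot
print(robot.job_done())"
```

```text
the job is handed in; nothing more can be done
None
```

I handed the job in at about 16 s: the push block stands upright and released on the mat, and the lid is steady at about 1.21 rad with its knob still gripped; no verdict came back.

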